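Stack the beech bars from the drawer to air

TASK

The freshly oiled beech bars need to air: pull the drawer open, take out every bar in it, fetch any that lie on the desk too, and stack them all crosswise in the middle of the grey board, square to its edges: two parallel bars to a layer with about 90 mm between their centre lines, the bottom layer parallel to the two dark strips on the board, each layer across the one below, a lone last bar on one side of its layer. Then push the drawer fully shut. Leave everything else on the desk where it is.

Things in the scene. Friction and masses are not known exactly. Their poses are not given: they have to be found in the camera images.
- cab_drawer0 (a joint): The drawer of the low white desktop drawer unit with a grey front (unit 270 deep x 340 wide x 85 mm high, standing on the desk): 0 is fully shut, it grows as the drawer is pulled out, 0.190 m is the stop. It moves along its slide against about 1 to 3 N and stays where it is left. It may start a little ajar.
- cab_drawer0_handle (a point): Middle of the drawer's level steel bar handle, 11 mm thick, 120 mm long, 47 mm above the desk, its axis 35 mm in front of the drawer front (29 mm free behind it); the unit's top is 38 mm higher than this point. x points into the unit (the drawer opens along -x), y along the bar, z up. The unit's fixed front edge is 50 mm beyond the shut handle along x.
- drawer_in (a point): Centre of the drawer's inner floor, 22 mm above the desk, 168 mm beyond the handle along x; it moves with the drawer. Axes as the handle's. Inside, the drawer is 225 mm along x by 298 mm along y; its side walls (6 mm thick) reach 63 mm above the desk, its front 74 mm.
- board_top (a point): Centre of the top face of the square grey airing board, 170 x 170 x 10 mm, fixed to the desk; x runs parallel to the two dark strips marked along two of its edges, y across them, z is up; the top face is 10 mm above the desk.
- bar1_mid (a point): Centre of a beech bar, 140 mm long with a square 22 x 22 mm section, about 50 g; x runs along its length. All six bars are alike; some may be absent. Starts in the drawer, lying along the slide, beside the other bars there (64 mm apart, centre to centre, where all are present).
- bar2_mid (a point): Centre of a beech bar, 140 mm long with a square 22 x 22 mm section, about 50 g; x runs along its length. All six bars are alike; some may be absent. Starts in the drawer, lying along the slide, beside the other bars there (64 mm apart, centre to centre, where all are present).
- bar3_mid (a point): Centre of a beech bar, 140 mm long with a square 22 x 22 mm section, about 50 g; x runs along its length. All six bars are alike; some may be absent. Starts in the drawer, lying along the slide, beside the other bars there (64 mm apart, centre to centre, where all are present).
- bar4_mid (a point): Centre of a beech bar, 140 mm long with a square 22 x 22 mm section, about 50 g; x runs along its length. All six bars are alike; some may be absent. Starts in the drawer, lying along the slide, beside the other bars there (64 mm apart, centre to centre, where all are present).
- bar5_mid (a point): Centre of a beech bar, 140 mm long with a square 22 x 22 mm section, about 50 g; x runs along its length. All six bars are alike; some may be absent. Starts lying on the desk on the -y side of the board (x 0.42 to 0.60, y -0.36 to -0.31 m), a patch of desk that is otherwise free.
- bar6_mid (a point): Centre of a beech bar, 140 mm long with a square 22 x 22 mm section, about 50 g; x runs along its length. All six bars are alike; some may be absent. Starts lying on the desk on the -y side of the board (x 0.42 to 0.60, y -0.36 to -0.31 m), a patch of desk that is otherwise free.
- tub: Bystander, to be left where it is: white wipes tub with an orange lid, 96 mm across, 122 mm high. Origin at the centre of its underside.
- camera: Bystander, to be left where it is: black action camera in its housing, 45 x 62 x 44 mm high. Origin at the centre of its underside.
- meter: Bystander, to be left where it is: white air meter, 35 x 130 x 40 mm high. Origin at the centre of its underside.
- spool: Bystander, to be left where it is: filament spool lying flat, 150 mm across, 50 mm high. Origin at the centre of its underside.
- driver: Bystander, to be left where it is: screwdriver, 190 mm long, lying flat.
- pot: Bystander, to be left where it is: clear plastic pot, 90 mm across, 75 mm high. Origin at the centre of its underside.
There are look-alikes about, which are no part of the job. Of the things that look like the part that bears board_top, take the one that is farthest to the robot's right at the start. Leave any white look-alike of the part that bears bar6_mid alone.

How it is judged:
On the way:
1. the drawer is pulled open (at least 100 mm) (value of joint cab_drawer0 above 0.1 m), for 0.2 s.
At the end, for the whole second after the job is handed in: All bars lie in one crosswise tower: layers at 11, 33, 55 mm over the board (+-7), the first and third parallel to the strips, the second across (within 0.2 rad); each centred lengthwise within 18 mm, 34 to 56 mm to one side of the middle; the drawer is shut to within 8 mm (((z of bar1_mid in the frame of board_top between 0.004 and 0.018 m and x of bar1_mid in the frame of board_top between -0.018 and 0.018 m and angle between the x axis of bar1_mid and the x axis of board_top, either way round below 0.2 rad and (y of bar1_mid in the frame of board_top between 0.034 and 0.056 m or y of bar1_mid in the frame of board_top between -0.056 and -0.034 m)) or (z of bar1_mid in the frame of board_top between 0.026 and 0.04 m and y of bar1_mid in the frame of board_top between -0.018 and 0.018 m and angle between the x axis of bar1_mid and the y axis of board_top, either way round below 0.2 rad and (x of bar1_mid in the frame of board_top between 0.034 and 0.056 m or x of bar1_mid in the frame of board_top between -0.056 and -0.034 m)) or (z of bar1_mid in the frame of board_top between 0.048 and 0.062 m and x of bar1_mid in the frame of board_top between -0.018 and 0.018 m and angle between the x axis of bar1_mid and the x axis of board_top, either way round below 0.2 rad and (y of bar1_mid in the frame of board_top between 0.034 and 0.056 m or y of bar1_mid in the frame of board_top between -0.056 and -0.034 m))) and ((z of bar2_mid in the frame of board_top between 0.004 and 0.018 m and x of bar2_mid in the frame of board_top between -0.018 and 0.018 m and angle between the x axis of bar2_mid and the x axis of board_top, either way round below 0.2 rad and (y of bar2_mid in the frame of board_top between 0.034 and 0.056 m or y of bar2_mid in the frame of board_top between -0.056 and -0.034 m)) or (z of bar2_mid in the frame of board_top between 0.026 and 0.04 m and y of bar2_mid in the frame of board_top between -0.018 and 0.018 m and angle between the x axis of bar2_mid and the y axis of board_top, either way round below 0.2 rad and (x of bar2_mid in the frame of board_top between 0.034 and 0.056 m or x of bar2_mid in the frame of board_top between -0.056 and -0.034 m)) or (z of bar2_mid in the frame of board_top between 0.048 and 0.062 m and x of bar2_mid in the frame of board_top between -0.018 and 0.018 m and angle between the x axis of bar2_mid and the x axis of board_top, either way round below 0.2 rad and (y of bar2_mid in the frame of board_top between 0.034 and 0.056 m or y of bar2_mid in the frame of board_top between -0.056 and -0.034 m))) and ((z of bar3_mid in the frame of board_top between 0.004 and 0.018 m and x of bar3_mid in the frame of board_top between -0.018 and 0.018 m and angle between the x axis of bar3_mid and the x axis of board_top, either way round below 0.2 rad and (y of bar3_mid in the frame of board_top between 0.034 and 0.056 m or y of bar3_mid in the frame of board_top between -0.056 and -0.034 m)) or (z of bar3_mid in the frame of board_top between 0.026 and 0.04 m and y of bar3_mid in the frame of board_top between -0.018 and 0.018 m and angle between the x axis of bar3_mid and the y axis of board_top, either way round below 0.2 rad and (x of bar3_mid in the frame of board_top between 0.034 and 0.056 m or x of bar3_mid in the frame of board_top between -0.056 and -0.034 m)) or (z of bar3_mid in the frame of board_top between 0.048 and 0.062 m and x of bar3_mid in the frame of board_top between -0.018 and 0.018 m and angle between the x axis of bar3_mid and the x axis of board_top, either way round below 0.2 rad and (y of bar3_mid in the frame of board_top between 0.034 and 0.056 m or y of bar3_mid in the frame of board_top between -0.056 and -0.034 m))) and ((z of bar4_mid in the frame of board_top between 0.004 and 0.018 m and x of bar4_mid in the frame of board_top between -0.018 and 0.018 m and angle between the x axis of bar4_mid and the x axis of board_top, either way round below 0.2 rad and (y of bar4_mid in the frame of board_top between 0.034 and 0.056 m or y of bar4_mid in the frame of board_top between -0.056 and -0.034 m)) or (z of bar4_mid in the frame of board_top between 0.026 and 0.04 m and y of bar4_mid in the frame of board_top between -0.018 and 0.018 m and angle between the x axis of bar4_mid and the y axis of board_top, either way round below 0.2 rad and (x of bar4_mid in the frame of board_top between 0.034 and 0.056 m or x of bar4_mid in the frame of board_top between -0.056 and -0.034 m)) or (z of bar4_mid in the frame of board_top between 0.048 and 0.062 m and x of bar4_mid in the frame of board_top between -0.018 and 0.018 m and angle between the x axis of bar4_mid and the x axis of board_top, either way round below 0.2 rad and (y of bar4_mid in the frame of board_top between 0.034 and 0.056 m or y of bar4_mid in the frame of board_top between -0.056 and -0.034 m))) and ((z of bar5_mid in the frame of board_top between 0.004 and 0.018 m and x of bar5_mid in the frame of board_top between -0.018 and 0.018 m and angle between the x axis of bar5_mid and the x axis of board_top, either way round below 0.2 rad and (y of bar5_mid in the frame of board_top between 0.034 and 0.056 m or y of bar5_mid in the frame of board_top between -0.056 and -0.034 m)) or (z of bar5_mid in the frame of board_top between 0.026 and 0.04 m and y of bar5_mid in the frame of board_top between -0.018 and 0.018 m and angle between the x axis of bar5_mid and the y axis of board_top, either way round below 0.2 rad and (x of bar5_mid in the frame of board_top between 0.034 and 0.056 m or x of bar5_mid in the frame of board_top between -0.056 and -0.034 m)) or (z of bar5_mid in the frame of board_top between 0.048 and 0.062 m and x of bar5_mid in the frame of board_top between -0.018 and 0.018 m and angle between the x axis of bar5_mid and the x axis of board_top, either way round below 0.2 rad and (y of bar5_mid in the frame of board_top between 0.034 and 0.056 m or y of bar5_mid in the frame of board_top between -0.056 and -0.034 m))) and ((z of bar6_mid in the frame of board_top between 0.004 and 0.018 m and x of bar6_mid in the frame of board_top between -0.018 and 0.018 m and angle between the x axis of bar6_mid and the x axis of board_top, either way round below 0.2 rad and (y of bar6_mid in the frame of board_top between 0.034 and 0.056 m or y of bar6_mid in the frame of board_top between -0.056 and -0.034 m)) or (z of bar6_mid in the frame of board_top between 0.026 and 0.04 m and y of bar6_mid in the frame of board_top between -0.018 and 0.018 m and angle between the x axis of bar6_mid and the y axis of board_top, either way round below 0.2 rad and (x of bar6_mid in the frame of board_top between 0.034 and 0.056 m or x of bar6_mid in the frame of board_top between -0.056 and -0.034 m)) or (z of bar6_mid in the frame of board_top between 0.048 and 0.062 m and x of bar6_mid in the frame of board_top between -0.018 and 0.018 m and angle between the x axis of bar6_mid and the x axis of board_top, either way round below 0.2 rad and (y of bar6_mid in the frame of board_top between 0.034 and 0.056 m or y of bar6_mid in the frame of board_top between -0.056 and -0.034 m))) and value of joint cab_drawer0 below 0.008 m); the robot touches nothing.
It fails at once if a bystander is moved more than 50 mm (distance of any of tub, camera, meter, spool, driver, pot from where it was at the start of the episode above 0.05 m).
Of bar1, bar2, bar3, bar4, bar5, bar6 only 4 to 6 are there at a start; the rules pass over those that are not, and their reading is None.
At some moment in a run one of bar5, bar6 may be knocked a few centimetres aside while the robot is not near it.
Once in a run the grip may slacken for a moment while it holds something.
It also fails if it takes over 210 s, if anything falls off the work surface, if the arm or the gripper's body presses on something with over 40 N, if the wrist force passes 120 N, or if a joint passes its speed limit or range.

ROBOT

A 6-joint arm with a two-finger parallel gripper is mounted at the origin on the work surface. World frame = base frame: x ahead of the robot, y to its left, z up, the work surface at z = 0. Lengths are in m, angles in rad, forces in N, time in s.
With the tool pointing down it reaches from about 0.35 to 0.975 m from the base axis. Payload 4.9 kg.
Tool frame: the origin (TCP) lies at the very end of the fingers, on their centre line; the grasp point (between the pads) lies 19 mm behind it; z points along the fingers, y is the line along which they close (so a half turn about z gives the same grasp; the last joint's range is limited). The gripper opens to 85 mm and grips with 20 to 120 N. Pads are 22 mm wide; open, the fingers measure 114 mm over their backs; the gripper's body (76 mm by 85 mm) begins 54 mm behind the grasp point. The pads swing forward as they close: fully open they stand 13 mm farther back than shut.
Start: joints at [1.065, 0.053, 1.613, -0, 1.476, -0.119], TCP at [0.236, 0.579, 0.231] pointing down, gripper open.
Joint ranges: [-3.01, 3.01], [-1.01, 2.22], [0.06, 2.58], [-1.02, 4.17], [0.09, 2.62], [-3.14, 3.14]. Speed limits (rad/s): [2.57, 2.57, 3.14, 3.14, 3.14, 3.14].

INTERFACE

Orientations are given as a rotation vector (axis times angle).
In Python, from station import ctrl, imaging gives the robot as it stands.
- The arm moves only by the tool play_rows, never from a script. Its argument "series" is a list of rows, each a list of 3 entries, a list of its own where there are three numbers: the opening, from 0 (shut) to 1 (fully open), then the shift along the tool's x, y, z each as a share of 0.05 m, from -1 to 1, then the turn, a rotation vector about the tool's x, y, z each as a share of 8 degrees, from -1 to 1. In form: [[grip, [dx, dy, dz], [ax, ay, az]], ...]. A call has 1 to 8 rows; each row shifts and turns the commanded pose from where the row before left it, along the tool's axes as they then stand; what a row does not reach is not made up. A row lasts 1/8 s, in which the tool goes at most 62.5 mm and 10.7 degrees, less where a joint would pass 70% of its speed; a pose out of reach is approached as far as the arm can. A call with a number of a shift or a turn outside -1 to 1 is refused whole. A call with a gripper value outside its range is refused whole. The fingers move at their own pace and stop on an object; "force" is the grip in N (left out, the last holds). Time passes only in rows, so rows that do not move let the fingers close. It gives the time, the measured TCP pose, the force, the opening and the grip force at its end, in the units of the state.
- ctrl.get_obs(): the state, without advancing time (a new reading comes with each control period).
- imaging.get_image(name): name is "side" or "top"; returns a dict with "color" (480x640x3 uint8, blue, green, red), "fx", "fy", "cx", "cy" (pixels), "extrinsics" (4x4, takes a point from world to camera coordinates). Camera axes: x right, y down, z forward; pixel columns grow to the right and rows downward; lengths in m; the calibration is good to about 2 mm. A picture is of the moment at which its call begins. There is no depth.
- ctrl.finish_job(): hands the job in; it is judged then, once.
The state is a dict: "t": time; "q": joint angles; "dq": joint speeds; "effort": joint torques, N m; "tool_pos": TCP position; "tool_rot": TCP orientation; "contact_force": force on the tool from outside, world axes, zero at the start; "wrist_torque": the same for the moment, N m; "opening": finger opening in m; "grip_force": force on a finger pad.
Only numpy, scipy, OpenCV 4.12 (cv2) and the standard library are available. Lean on these libraries where they do the work, as an engineer would, in place of code of your own. Each camera call takes 0.05 s, during which the arm holds its last target. There are 200 camera calls.

## Working session

There is one attempt and no reset: what is moved stays moved. The work goes in short steps, Python scripts to look and compute and a tool call to move; the robot and the scene stay as the last step left them, time stands still between calls to the robot, and variables do not carry over. Pictures are saved under pics/ and viewed, at most 14 in all, crops included, and the job is handed in when it is done.

Besides the shell and the picture viewer there is one more tool, called after "Request:" as name(argument=value, ...), one argument or row to a line, values as JSON. play_rows: Moves the arm, as the interface text tells. Shift numbers are shares of 0.05 m and turn numbers shares of 8 degrees, none past 1 either way. Its arguments: {"type":"object","properties":{"series":{"type":"array"},"force":{"type":"number"}},"required":["series"]}

```bash
ls; mkdir -p pics
cat > h.py <<'E'
import numpy as np, cv2
from station import ctrl, imaging
from scipy.spatial.transform import Rotation as R
def shot(name,fn=None):
    d=imaging.get_image(name)
    if fn: cv2.imwrite('pics/'+fn,d['color'])
    return d
def ray(d,u,v,z):
    E=np.array(d['extrinsics']);Rm=E[:3,:3];c=-Rm.T@E[:3,3]
    r=Rm.T@np.array([(u-d['cx'])/d['fx'],(v-d['cy'])/d['fy'],1])
    return c+r*(z-c[2])/r[2]
def proj(d,p):
    E=np.array(d['extrinsics']);q=E[:3,:3]@np.array(p)+E[:3,3]
    return d['fx']*q[0]/q[2]+d['cx'],d['fy']*q[1]/q[2]+d['cy']
E
python3 - <<'E'
from h import *
for n in('top','side'):
    d=shot(n,n+'0.png');E=np.array(d['extrinsics']);print(n,d['fx'],d['cx'],d['cy'],-E[:3,:3].T@E[:3,3]);print(E[:3,:3].round(3))
print(ctrl.get_obs())
E
```

```text
pics
top 543.652978703129 318.5286804421283 247.39833226145572 [0.17141398 0.04036348 1.60770232]
[[-0.099 -0.995 -0.007]
 [-0.973  0.098 -0.21 ]
 [ 0.209 -0.014 -0.978]]
side 440.9208038749029 316.48414509259226 237.80837768255574 [ 0.05760176 -0.97407093  0.82980346]
[[ 0.914 -0.406 -0.02 ]
 [-0.254 -0.533 -0.807]
 [ 0.317  0.742 -0.59 ]]
{'t': 0.1, 'q': array([ 1.06503684e+00,  5.33150337e-02,  1.61416905e+00, -1.25850823e-05,
        1.47600228e+00, -1.19022498e-01]), 'dq': array([ 0.00112735, -0.00021296, -0.0047447 , -0.00029515, -0.00153934,
        0.00096443]), 'effort': array([-1.73879348e-04, -3.94906855e+01, -3.71361673e+01, -8.92361231e-05,
        3.90304936e-03, -6.75008081e-06]), 'tool_pos': array([0.23546806, 0.57833179, 0.23016358]), 'tool_rot': array([-6.03594682e-01, -3.08248085e+00,  2.83620544e-03]), 'contact_force': array([-0.21627083,  0.36003556, -0.19563137]), 'wrist_torque': array([-0.00285884,  0.00762829,  0.00274019]), 'grip_force': 0.0, 'opening': 0.085400315877328}
```

View pics/top0.png

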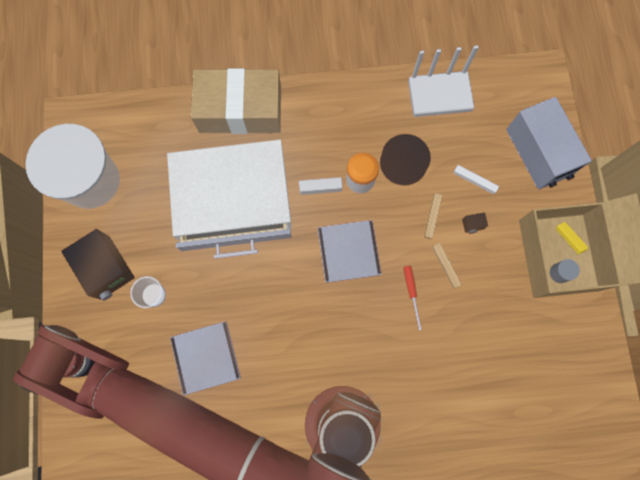

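View pics/side0.png

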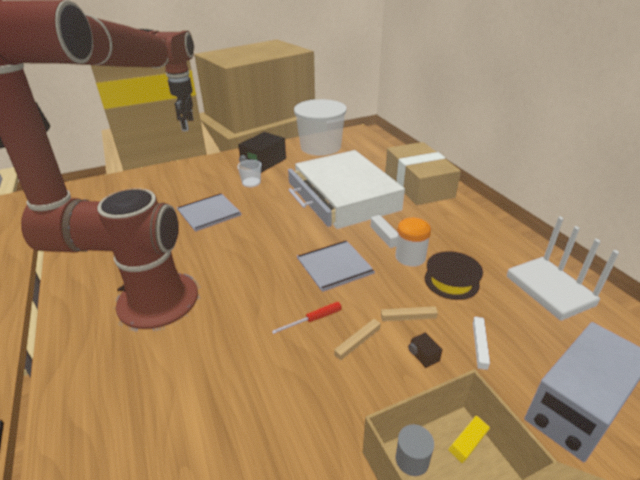

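Candidates: boards at (349,251) (rightmost, chosen) and (205,357). Bar candidates are beech (433,215) and (447,265), with a white look-alike at (476,180) to leave. There is only one drawer unit, with its handle at (235,250). Next I measure these and check one close crop.

```bash
cat >> h.py <<'E'
def rects(d,mask,roi,z,amin=150):
    m=np.zeros_like(mask);u0,v0,u1,v1=roi;m[v0:v1,u0:u1]=mask[v0:v1,u0:u1]
    out=[]
    for c in cv2.findContours(m,cv2.RETR_EXTERNAL,cv2.CHAIN_APPROX_NONE)[0]:
        if cv2.contourArea(c)<amin: continue
        w=np.array([ray(d,p[0][0],p[0][1],z)[:2] for p in c],np.float32)
        (cx,cy),(a,b),an=cv2.minAreaRect(w)
        if a<b:a,b,an=b,a,an+90
        out.append((round(cx,4),round(cy,4),round(a,3),round(b,3),round((an+90)%180-90,1),cv2.boundingRect(c)))
    return out
E
python3 - <<'E'
from h import *
d=shot('top');im=d['color'];hsv=cv2.cvtColor(im,cv2.COLOR_BGR2HSV)
for p in [(433,215),(447,265),(349,251),(322,250),(235,252),(229,190),(400,260),(476,180),(229,240)]: print(p,hsv[p[1],p[0]],im[p[1],p[0]])
b=im.astype(int)
grey=((hsv[...,1]<70)).astype(np.uint8)*255
print('board',rects(d,grey,(310,210,390,290),.01))
print('handle',rects(d,grey,(205,244,265,262),.047,30))
cv2.imwrite('pics/c1.png',np.hstack([cv2.resize(im[130:300,160:300],None,fx=2.8,fy=2.8,interpolation=2),cv2.resize(im[130:300,310:450],None,fx=2.8,fy=2.8,interpolation=2)]))
E
```

```text
(433, 215) [ 18  85 195] [130 168 195]
(447, 265) [ 17  86 196] [130 168 196]
(349, 251) [116  24 179] [179 164 162]
(322, 250) [177  25  93] [85 84 93]
(235, 252) [175  16 177] [168 166 177]
(229, 190) [100   3 224] [224 223 221]
(400, 260) [ 15 118 181] [ 97 140 181]
(476, 180) [109   9 225] [225 220 217]
(229, 240) [113  25 173] [173 160 156]
board [(0.4946, -0.0721, 0.174, 0.169, 2.5, (317, 220, 65, 63))]
handle [(0.5204, 0.2745, 0.154, 0.042, 84.2, (205, 244, 53, 15))]
```

View pics/c1.png

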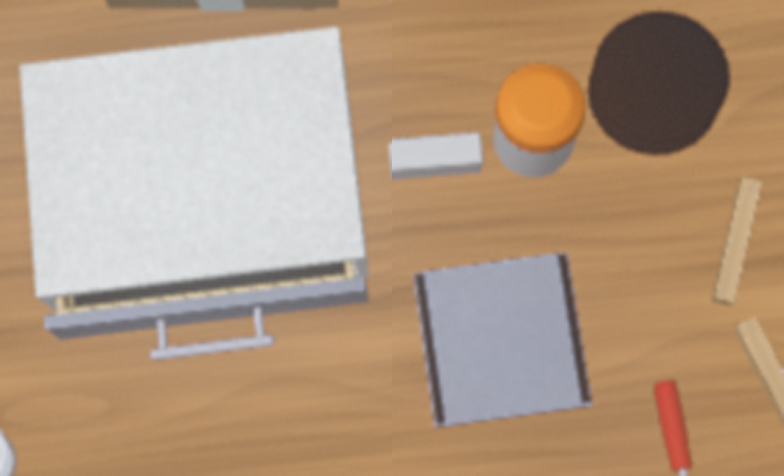

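The crop shows the board's dark strips on its left and right edges, and the beech grain of the bars. The drawer is slightly ajar, with the handle running from about (214,257) to (257,251) in full-image pixels.

```bash
cat >> h.py <<'E'
def bars(d,z,roi=(400,190,480,300),amin=150):
    hsv=cv2.cvtColor(d['color'],cv2.COLOR_BGR2HSV)
    m=((hsv[...,1]<103)&(hsv[...,1]>60)&(hsv[...,2]>150)&(hsv[...,0]>12)&(hsv[...,0]<24)).astype(np.uint8)*255
    m=cv2.morphologyEx(m,cv2.MORPH_OPEN,np.ones((3,3),np.uint8))
    return rects(d,m,roi,z,amin)
def yaw():
    o=ctrl.get_obs();M=R.from_rotvec(o['tool_rot']).as_matrix()
    return o,M,np.degrees(np.arctan2(M[1,1],M[0,1]))
def go(p=None,yd=None):
    "tool-frame shift (units .05 m), turn about tool z (units 8deg) to bring the closing line to yd (mod 180)"
    o,M,y=yaw();r={'pos':o['tool_pos'].round(4),'y':round(y,1),'tilt':M[:,2].round(3),'open':round(o['opening'],4),'F':o['contact_force'].round(1),'t':round(o['t'],1)}
    if yd is not None:
        dy=(yd-y+90)%180-90; r['turn']=round(-dy/8,2); M=R.from_euler('z',dy,degrees=True).as_matrix()@M
    if p is not None: r['shift(after turn)']=(M.T@(np.array(p)-o['tool_pos'])/.05).round(2)
    print(r)
E
python3 - <<'E'
from h import *
d=shot('top')
a=ray(d,213.9,256.8,.047+.005);b=ray(d,256.8,251.4,.052);print('handle',a,b,(a+b)/2,np.degrees(np.arctan2(*(a-b)[[1,0]])))
for c in [(419,273),(566,254),(590,404),(440,425)]: print(ray(d,310+(c[0]-392)/2.8,130+c[1]/2.8,.01))
# unit top front edge
for c in [(37,296),(365,262)]: print('ut',ray(d,160+c[0]/2.8,130+c[1]/2.8,.085))
print(bars(d,.016))
go([.5,.27,.2],0)
E
```

```text
handle [0.50693791 0.32419555 0.052     ] [0.51038592 0.19826762 0.052     ] [0.50866191 0.26123158 0.052     ] 91.56841502634111
[0.57411158 0.0073912  0.01      ]
[ 0.57915851 -0.153277    0.01      ]
[ 0.41319491 -0.15889322  0.01      ]
[0.40677717 0.00180253 0.01      ]
ut [0.57351292 0.43137151 0.085     ]
ut [0.57541102 0.09205422 0.085     ]
[(0.4206, -0.3545, 0.139, 0.027, 19.3, (433, 244, 27, 43)), (0.5761, -0.3371, 0.143, 0.024, -20.7, (425, 194, 17, 44))]
{'pos': array([0.2356, 0.5785, 0.2305]), 'y': np.float64(67.8), 'tilt': array([-0.001, -0.001, -1.   ]), 'open': 0.0853, 'F': array([-0.4, -0.1,  0.3]), 't': 0.2, 'turn': np.float64(8.48), 'shift(after turn)': array([-6.17,  5.29,  0.6 ])}
```

Request:
play_rows(
  series=[
    [0.25, [0, 0, 0], [0, 0, 1]],
    [0.25, [0, 0, 0], [0, 0, 1]],
    [0.25, [0, 0, 0], [0, 0, 1]],
    [0.25, [0, 0, 0], [0, 0, 1]],
    [0.25, [0, 0, 0], [0, 0, 1]],
    [0.25, [0, 0, 0], [0, 0, 1]],
    [0.25, [0, 0, 0], [0, 0, 1]],
    [0.25, [0, 0, 0], [0, 0, 1]],
  ],
  force=60,
)

```text
t: 1.2
tool_pos: [0.2356, 0.5786, 0.2309]
tool_rot: [2.151, 2.29, -0.001]
contact_force: [-0.3, 0.5, -0.3]
opening: 0.0215
grip_force: 0.0
```

Request:
play_rows(
  series=[
    [0.25, [0, 0, 0], [0, 0, 0.36]],
    [0.25, [-0.92, 0.77, 0], [0, 0, 0]],
    [0.25, [-0.92, 0.77, 0], [0, 0, 0]],
    [0.25, [-0.92, 0.77, 0], [0, 0, 0]],
    [0.25, [-0.92, 0.77, 0], [0, 0, 0]],
    [0.25, [-0.92, 0.77, 0], [0, 0, 0]],
    [0.25, [-0.92, 0.77, 0], [0, 0, 0]],
    [0.25, [-0.92, 0.77, 0], [0, 0, 0]],
  ],
)

```text
t: 2.2
tool_pos: [0.5116, 0.2597, 0.2313]
tool_rot: [-2.203, -2.24, -0.0]
contact_force: [0.5, 1.2, -0.1]
opening: 0.0211
grip_force: 0.0
```

Request:
play_rows(
  series=[
    [0.25, [0, 0, 0.9], [0, 0, 0]],
    [0.25, [0, 0, 0.9], [0, 0, 0]],
    [0.25, [0, 0, 0], [0, 0, 0]],
    [0.25, [0, 0, 0], [0, 0, 0]],
  ],
)

```text
t: 2.7
tool_pos: [0.5114, 0.2618, 0.143]
tool_rot: [2.202, 2.24, 0.003]
contact_force: [0.5, -0.4, 0.7]
opening: 0.0213
grip_force: 0.0
```

Run:
```python
from h import *
go([.509,.261,.03],.9)
d=shot('side');im=d['color']
u,v=map(int,proj(d,[.509,.261,.05]))
cv2.imwrite('pics/c2.png',cv2.resize(im[v-70:v+50,u-80:u+80],None,fx=4,fy=4,interpolation=2))
print(u,v)
```

```text
{'pos': array([0.5114, 0.2618, 0.143 ]), 'y': np.float64(1.0), 'tilt': array([ 0.002,  0.001, -1.   ]), 'open': 0.0213, 'F': array([ 0.5, -0.4,  0.7]), 't': 2.7, 'turn': np.float64(0.01), 'shift(after turn)': array([-0.02, -0.05,  2.26])}
295 196
```

View pics/c2.png

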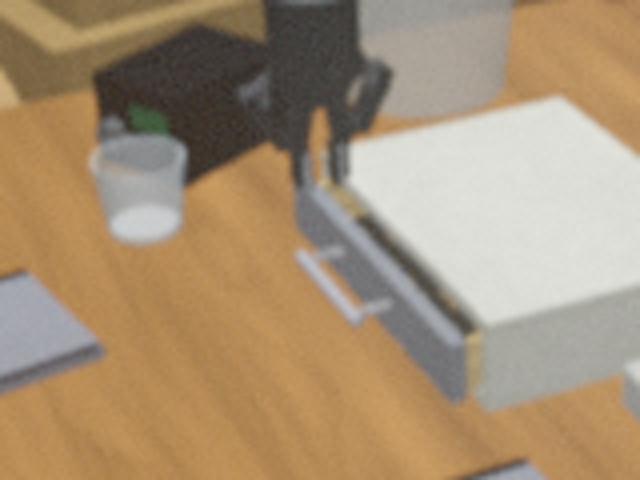

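The side crop shows the handle from (299,254) to (358,320), directly under the fingers. I'll cast it onto the handle's height to confirm.

Run:
```python
from h import *
d=shot('side')
a=ray(d,215+299/4,126+254/4,.047);b=ray(d,215+358/4,126+320/4,.047);print(a,b,(a+b)/2)
d=shot('top');print(ray(d,235.4,254.1,.047))
```

```text
[0.50981609 0.31655301 0.047     ] [0.51459578 0.19226611 0.047     ] [0.51220594 0.25440956 0.047     ]
[0.50972969 0.26184581 0.047     ]
```

Request:
play_rows(
  series=[
    [0.25, [0, 0, 0.75], [0, 0, 0]],
    [0.25, [0, 0, 0.75], [0, 0, 0]],
    [0.25, [0, 0, 0.75], [0, 0, 0]],
    [0.25, [0, 0, 0], [0, 0, 0]],
    [0, [0, 0, 0], [0, 0, 0]],
    [0, [0, 0, 0], [0, 0, 0]],
    [0, [0, 0, 0], [0, 0, 0]],
    [0, [0, 0, 0], [0, 0, 0]],
  ],
)

```text
t: 3.85
tool_pos: [0.5119, 0.262, 0.0305]
tool_rot: [2.202, 2.239, 0.005]
contact_force: [1.0, 2.2, 6.0]
opening: 0.0088
grip_force: 58.9
```

Request:
play_rows(
  series=[
    [0, [0, -0.3, 0], [0, 0, 0]],
    [0, [0, -0.45, 0], [0, 0, 0]],
    [0, [0, -0.45, 0], [0, 0, 0]],
    [0, [0, -0.45, 0], [0, 0, 0]],
    [0, [0, -0.45, 0], [0, 0, 0]],
    [0, [0, -0.45, 0], [0, 0, 0]],
    [0, [0, -0.45, 0], [0, 0, 0]],
    [0, [0, -0.4, 0], [0, 0, 0]],
  ],
)

```text
t: 4.85
tool_pos: [0.3412, 0.2579, 0.0304]
tool_rot: [2.2, 2.238, 0.002]
contact_force: [2.0, -4.8, 11.2]
opening: 0.0086
grip_force: 61.2
```

Request:
play_rows(
  series=[
    [0, [0, 0, 0], [0, 0, 0]],
    [0, [0, 0, 0], [0, 0, 0]],
    [0.25, [0, 0, 0], [0, 0, 0]],
    [0.25, [0, 0, 0], [0, 0, 0]],
    [0.25, [0, 0, -1], [0, 0, 0]],
    [0.25, [0, 0, -1], [0, 0, 0]],
    [0.25, [0, 0, -1], [0, 0, 0]],
    [0.5, [0, 0, -0.6], [0, 0, 0]],
  ],
)

```text
t: 5.85
tool_pos: [0.3408, 0.2587, 0.211]
tool_rot: [2.202, 2.24, 0.003]
contact_force: [0.9, 0.0, -0.0]
opening: 0.0383
grip_force: 0.0
```

Run:
```python
from h import *
go()
d=shot('top');im=d['color']
cv2.imwrite('pics/c3.png',cv2.resize(im[200:360,120:480],None,fx=2.2,fy=2.2,interpolation=2))
print(bars(d,.016))
print(bars(d,.044,(170,235,300,340),60))
```

```text
{'pos': array([0.3408, 0.2587, 0.211 ]), 'y': np.float64(1.0), 'tilt': array([ 0.002,  0.001, -1.   ]), 'open': 0.0383, 'F': array([ 0.9,  0. , -0. ]), 't': 5.8}
[(0.42, -0.3547, 0.14, 0.027, 19.3, (433, 244, 27, 44)), (0.5761, -0.3372, 0.144, 0.024, -20.7, (425, 193, 17, 45))]
[(0.4698, 0.417, 0.066, 0.011, 1.7, (181, 262, 5, 23)), (0.5211, 0.3563, 0.11, 0.023, 2.8, (198, 236, 11, 37)), (0.4973, 0.1637, 0.124, 0.022, 0.3, (264, 235, 11, 42)), (0.5007, 0.2261, 0.13, 0.023, 0.6, (243, 235, 11, 44))]
```

View pics/c3.png

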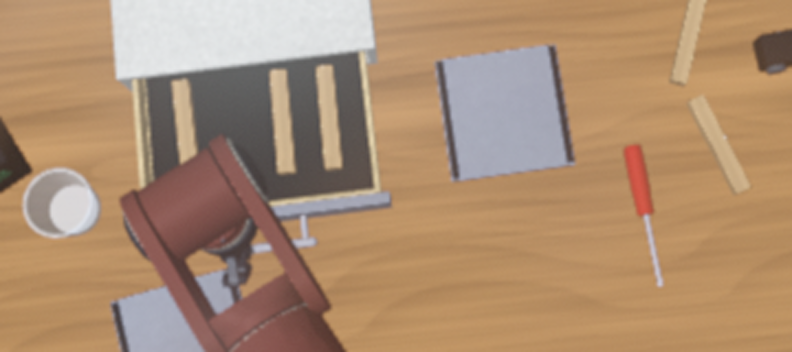

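The drawer is open and holds three bars, at crop x of about 185, 282 and 330. The 64 mm slot between the first two is empty. Two more bars lie on the desk, so there are five in all.

Run:
```python
from h import *
d=shot('top')
print(bars(d,.044,(170,226,300,340),60))
go([.495,.164,.2],91);print(ctrl.get_obs()['q'])
```

```text
[(0.5201, 0.3562, 0.107, 0.023, 3.1, (198, 237, 11, 36)), (0.5049, 0.2262, 0.139, 0.023, 0.6, (243, 232, 11, 47)), (0.5044, 0.1638, 0.139, 0.022, 0.3, (264, 230, 11, 47)), (0.557, 0.0933, 0.043, 0.032, 0.9, (286, 226, 12, 15))]
{'pos': array([0.3421, 0.2594, 0.2125]), 'y': np.float64(1.0), 'tilt': array([ 0.006,  0.003, -1.   ]), 'open': 0.0426, 'F': array([-0.1,  0.7, -1.2]), 't': 6.0, 'turn': np.float64(11.25), 'shift(after turn)': array([3.02, 1.96, 0.27])}
[ 4.74996228e-01 -4.41391941e-01  2.07124726e+00  1.51857464e-04
  1.50518787e+00  4.58187349e-01]
```

Request:
play_rows(
  series=[
    [0.5, [0, 0, 0], [0, 0, 0.94]],
    [0.5, [0, 0, 0], [0, 0, 0.94]],
    [0.5, [0, 0, 0], [0, 0, 0.94]],
    [0.5, [0, 0, 0], [0, 0, 0.94]],
    [0.5, [0, 0, 0], [0, 0, 0.94]],
    [0.5, [0, 0, 0], [0, 0, 0.94]],
    [0.5, [0, 0, 0], [0, 0, 0.94]],
    [0.5, [0, 0, 0], [0, 0, 0.94]],
  ],
)

```text
t: 6.95
tool_pos: [0.3395, 0.258, 0.2062]
tool_rot: [3.03, 0.827, -0.006]
contact_force: [-0.4, 0.1, -0.3]
opening: 0.0427
grip_force: 0.0
```

Request:
play_rows(
  series=[
    [0.5, [0, 0, 0], [0, 0, 0.93]],
    [0.5, [0, 0, 0], [0, 0, 0.93]],
    [0.5, [0, 0, 0], [0, 0, 0.93]],
    [0.5, [0, 0, 0], [0, 0, 0.94]],
    [0.5, [0.8, 0.49, 0], [0, 0, 0]],
    [0.5, [0.8, 0.49, 0], [0, 0, 0]],
    [0.5, [0.8, 0.49, 0.4], [0, 0, 0]],
    [0.5, [0.8, 0.49, 0.6], [0, 0, 0]],
  ],
)

```text
t: 7.95
tool_pos: [0.5031, 0.1623, 0.157]
tool_rot: [-3.141, -0.026, 0.001]
contact_force: [0.2, -0.1, 0.9]
opening: 0.0427
grip_force: 0.0
```

Request:
play_rows(
  series=[
    [0.5, [0, 0, 0.6], [0, 0, 0]],
    [0.5, [0, 0, 0], [0, 0, 0]],
    [0.5, [0, 0, 0], [0, 0, 0]],
  ],
)

```text
t: 8.32
tool_pos: [0.5018, 0.1635, 0.1287]
tool_rot: [3.141, 0.027, -0.001]
contact_force: [0.4, -0.1, 0.7]
opening: 0.0431
grip_force: 0.0
```

Run:
```python
from h import *
d=shot('top')
print(bars(d,.044,(170,226,300,340),60))
go([.504,.164,.027],-89.5)
```

```text
[(0.4613, 0.4172, 0.138, 0.012, 1.3, (180, 253, 8, 47)), (0.5056, 0.3552, 0.141, 0.023, 2.8, (198, 236, 13, 47))]
{'pos': array([0.5023, 0.1637, 0.1297]), 'y': np.float64(-89.0), 'tilt': array([ 0.001,  0.   , -1.   ]), 'open': 0.0425, 'F': array([ 1. , -0.7,  0.4]), 't': 8.4, 'turn': np.float64(0.06), 'shift(after turn)': array([ 0.03, -0.01,  2.05])}
```

Request:
play_rows(
  series=[
    [0.5, [0.03, 0, 0.8], [0, 0, 0.06]],
    [0.5, [0, 0, 0.8], [0, 0, 0]],
    [0.5, [0, 0, 0.45], [0, 0, 0]],
    [0.5, [0, 0, 0], [0, 0, 0]],
    [0, [0, 0, 0], [0, 0, 0]],
    [0, [0, 0, 0], [0, 0, 0]],
    [0, [0, 0, 0], [0, 0, 0]],
    [0, [0, 0, 0], [0, 0, 0]],
  ],
)

```text
t: 9.38
tool_pos: [0.5057, 0.1637, 0.0289]
tool_rot: [-3.141, -0.013, -0.006]
contact_force: [-0.9, 0.6, 7.3]
opening: 0.0205
grip_force: 61.1
```

Request:
play_rows(
  series=[
    [0, [0, 0, -0.7], [0, 0, 0]],
    [0, [0, 0, -0.8], [0, 0, 0]],
    [0, [0, 0, -0.8], [0, 0, 0]],
    [0, [0, 0.93, 0], [0, 0, -0.34]],
    [0, [0, 0.93, 0], [0, 0, 0]],
    [0, [0, 0.93, 0], [0, 0, 0]],
    [0, [0, 0.93, 0], [0, 0, 0]],
    [0, [0, 0.93, 0], [0, 0, 0]],
  ],
)

```text
t: 10.38
tool_pos: [0.5145, -0.0705, 0.1419]
tool_rot: [3.14, 0.088, 0.002]
contact_force: [0.1, -0.3, -0.7]
opening: 0.0203
grip_force: 60.1
```

Request:
play_rows(
  series=[
    [0, [0, 0.93, 0], [0, 0, 0]],
    [0, [0, 0, 0.9], [0, 0, 0]],
    [0, [0, 0, 0.5], [0, 0, 0]],
    [0, [0, 0, 0], [0, 0, 0]],
    [0, [0, 0, 0], [0, 0, 0]],
  ],
)

```text
t: 11.0
tool_pos: [0.518, -0.1156, 0.0728]
tool_rot: [3.14, 0.088, 0.003]
contact_force: [0.2, 0.3, -0.3]
opening: 0.0204
grip_force: 60.1
```

Run:
```python
from h import *
d=shot('top')
print(bars(d,.044,(170,226,300,340),60))
go([.4937,-.118,.0155],-87.8)
```

```text
[(0.4478, 0.4167, 0.11, 0.012, 1.0, (181, 262, 7, 38)), (0.5056, 0.3552, 0.141, 0.024, 3.0, (198, 236, 13, 47)), (0.5053, 0.2262, 0.139, 0.023, 0.9, (243, 232, 11, 47))]
{'pos': array([ 0.5184, -0.1157,  0.0733]), 'y': np.float64(-86.8), 'tilt': array([ 0.003, -0.001, -1.   ]), 'open': 0.0206, 'F': array([ 0.3, -0.3, -0.7]), 't': 11.1, 'turn': np.float64(0.13), 'shift(after turn)': array([-0.5 ,  0.03,  1.15])}
```

Request:
play_rows(
  series=[
    [0, [-0.44, 0.03, 0], [0, 0, 0.13]],
    [0, [0, 0, 0.55], [0, 0, 0]],
    [0, [0, 0, 0.45], [0, 0, 0]],
    [0, [0, 0, 0.12], [0, 0, 0]],
    [0, [0, 0, 0], [0, 0, 0]],
    [0.5, [0, 0, 0], [0, 0, 0]],
    [0.5, [0, 0, 0], [0, 0, 0]],
    [0.5, [0, 0, 0], [0, 0, 0]],
  ],
)

```text
t: 12.05
tool_pos: [0.4954, -0.1182, 0.0156]
tool_rot: [3.141, 0.059, 0.001]
contact_force: [-0.1, 0.0, -0.4]
opening: 0.043
grip_force: 0.0
```

Request:
play_rows(
  series=[
    [0.5, [0, 0, -0.9], [0, 0, 0]],
    [0.5, [0, 0, -0.9], [0, 0, 0]],
    [0.5, [0, 0, -0.6], [0, 0, 0.17]],
    [0.5, [0, -0.98, 0], [0, 0, 0]],
    [0.5, [0, -0.98, 0], [0, 0, 0]],
    [0.5, [0, -0.98, 0], [0, 0, 0]],
    [0.5, [0, -0.98, 0], [0, 0, 0]],
    [0.5, [0, -0.98, 0], [0, 0, 0]],
  ],
)

```text
t: 13.05
tool_pos: [0.4916, 0.1284, 0.1355]
tool_rot: [3.142, 0.022, 0.001]
contact_force: [1.1, 0.1, 0.1]
opening: 0.0425
grip_force: 0.0
```

Request:
play_rows(
  series=[
    [0.5, [0, -0.98, 0], [0, 0, 0]],
    [0.5, [0, -0.98, 0], [0, 0, 0]],
    [0.5, [0, 0, 0.6], [0, 0, 0]],
    [0.5, [0, 0, 0], [0, 0, 0]],
    [0.5, [0, 0, 0], [0, 0, 0]],
  ],
)

```text
t: 13.68
tool_pos: [0.4907, 0.2245, 0.1058]
tool_rot: [-3.142, -0.021, -0.0]
contact_force: [0.6, 0.1, 0.2]
opening: 0.0426
grip_force: 0.0
```

Run:
```python
from h import *
d=shot('top')
print(bars(d,.032,(318,220,382,285),60)); print(bars(d,.016))
go([.505,.226,.027],-89.2)
```

```text
[(0.4957, -0.1161, 0.138, 0.021, 2.2, (358, 225, 13, 46))]
[(0.4201, -0.3547, 0.14, 0.027, 19.3, (433, 244, 28, 43)), (0.5764, -0.3376, 0.143, 0.025, -20.5, (425, 193, 17, 45))]
{'pos': array([0.4911, 0.2245, 0.1063]), 'y': np.float64(-89.3), 'tilt': array([ 0.001,  0.   , -1.   ]), 'open': 0.0427, 'F': array([-0.1,  0.2, -0.4]), 't': 13.7, 'turn': np.float64(-0.01), 'shift(after turn)': array([ 0.28, -0.03,  1.59])}
```

Request:
play_rows(
  series=[
    [0.5, [0.28, -0.03, 0.8], [0, 0, 0]],
    [0.5, [0, 0, 0.78], [0, 0, 0]],
    [0.5, [0, 0, 0], [0, 0, 0]],
    [0, [0, 0, 0], [0, 0, 0]],
    [0, [0, 0, 0], [0, 0, 0]],
    [0, [0, 0, 0], [0, 0, 0]],
    [0, [0, 0, 0], [0, 0, 0]],
  ],
)

```text
t: 14.6
tool_pos: [0.5062, 0.227, 0.0289]
tool_rot: [-3.141, -0.022, -0.006]
contact_force: [-1.8, 0.1, 6.3]
opening: 0.0203
grip_force: 62.5
```

Request:
play_rows(
  series=[
    [0, [0, 0, -0.7], [0, 0, 0]],
    [0, [0, 0, -0.8], [0, 0, 0]],
    [0, [0, 0, -0.8], [0, 0, -0.17]],
    [0, [-0.09, 0.95, 0], [0, 0, 0]],
    [0, [-0.09, 0.95, 0], [0, 0, 0]],
    [0, [-0.09, 0.95, 0], [0, 0, 0]],
    [0, [-0.09, 0.95, 0], [0, 0, 0]],
    [0, [-0.09, 0.95, 0], [0, 0, 0]],
  ],
)

```text
t: 15.6
tool_pos: [0.4907, -0.013, 0.1419]
tool_rot: [3.141, 0.06, 0.002]
contact_force: [-0.1, 0.0, -0.6]
opening: 0.0202
grip_force: 61.6
```

Request:
play_rows(
  series=[
    [0, [0, 0.31, 0], [0, 0, 0]],
    [0, [0, 0, 0.9], [0, 0, 0]],
    [0, [0, 0, 0.5], [0, 0, 0]],
    [0, [0, 0, 0], [0, 0, 0]],
    [0, [0, 0, 0], [0, 0, 0]],
  ],
)

```text
t: 16.23
tool_pos: [0.4924, -0.0268, 0.0726]
tool_rot: [3.141, 0.06, 0.003]
contact_force: [-0.1, -0.3, -0.4]
opening: 0.0201
grip_force: 61.5
```

Run:
```python
from h import *
d=shot('top')
print(bars(d,.044,(170,226,300,340),60))
go([.4935,-.028,.0165],-87.8)
```

```text
[(0.4463, 0.4162, 0.107, 0.011, 1.7, (181, 263, 7, 37)), (0.5056, 0.3552, 0.141, 0.023, 2.8, (198, 236, 13, 47))]
{'pos': array([ 0.4928, -0.027 ,  0.0731]), 'y': np.float64(-87.8), 'tilt': array([ 0.003, -0.   , -1.   ]), 'open': 0.0203, 'F': array([0.1, 1.3, 0.2]), 't': 16.3, 'turn': np.float64(-0.0), 'shift(after turn)': array([0.01, 0.02, 1.13])}
```

Request:
play_rows(
  series=[
    [0, [0, 0.02, 0.55], [0, 0, 0]],
    [0, [0, 0, 0.45], [0, 0, 0]],
    [0, [0, 0, 0.11], [0, 0, 0]],
    [0, [0, 0, 0], [0, 0, 0]],
    [0.5, [0, 0, 0], [0, 0, 0]],
    [0.5, [0, 0, 0], [0, 0, 0]],
    [0.5, [0, 0, 0], [0, 0, 0]],
    [0.5, [0, 0, -0.5], [0, 0, 0]],
  ],
)

```text
t: 17.27
tool_pos: [0.4895, -0.0277, 0.0391]
tool_rot: [-3.14, -0.059, 0.008]
contact_force: [0.3, 0.5, -0.2]
opening: 0.0421
grip_force: 0.0
```

Request:
play_rows(
  series=[
    [0.5, [0, 0, -0.9], [0, 0, 0]],
    [0.5, [0, 0, -0.9], [0, 0, -0.07]],
    [0.5, [0.07, -0.95, 0], [0, 0, 0]],
    [0.5, [0.07, -0.95, 0], [0, 0, 0]],
    [0.5, [0.07, -0.95, 0], [0, 0, 0]],
    [0.5, [0.07, -0.95, 0], [0, 0, 0]],
    [0.5, [0.07, -0.95, 0], [0, 0, 0]],
    [0.5, [0.07, -0.95, 0], [0, 0, 0]],
  ],
)

```text
t: 18.27
tool_pos: [0.4988, 0.2591, 0.1309]
tool_rot: [3.141, 0.075, 0.001]
contact_force: [1.9, 0.7, -0.3]
opening: 0.0429
grip_force: 0.0
```

Request:
play_rows(
  series=[
    [0.5, [0.07, -0.95, 0], [0, 0, 0]],
    [0.5, [0.05, -0.95, 0], [0, 0, 0]],
    [0.5, [0, 0, 0.6], [0, 0, 0]],
    [0.5, [0, 0, 0], [0, 0, 0]],
    [0.5, [0, 0, 0], [0, 0, 0]],
  ],
)

```text
t: 18.9
tool_pos: [0.5006, 0.3524, 0.1013]
tool_rot: [3.141, 0.074, 0.0]
contact_force: [0.2, -0.4, 0.6]
opening: 0.043
grip_force: 0.0
```

Run:
```python
from h import *
d=shot('top')
print(bars(d,.032,(318,220,382,285),60)); print(bars(d,.016)); print(bars(d,.044,(170,226,300,340),60))
go([.5055,.3555,.027],-87.2)
```

```text
[(0.4922, -0.0261, 0.138, 0.019, 2.5, (328, 229, 13, 46)), (0.4957, -0.1161, 0.138, 0.021, 2.2, (358, 225, 13, 46))]
[(0.4199, -0.3547, 0.14, 0.027, 19.3, (433, 244, 28, 44)), (0.5765, -0.3373, 0.143, 0.024, -20.7, (425, 193, 17, 45))]
[(0.4401, 0.1077, 0.075, 0.011, 1.6, (287, 260, 6, 26))]
{'pos': array([0.5011, 0.3525, 0.1019]), 'y': np.float64(-87.3), 'tilt': array([ 0.001,  0.001, -1.   ]), 'open': 0.0428, 'F': array([ 0.2,  0.5, -0.4]), 't': 18.9, 'turn': np.float64(-0.02), 'shift(after turn)': array([ 0.09, -0.05,  1.5 ])}
```

Request:
play_rows(
  series=[
    [0.5, [0.09, -0.05, 0.75], [0, 0, 0]],
    [0.5, [0, 0, 0.73], [0, 0, 0]],
    [0.5, [0, 0, 0], [0, 0, 0]],
    [0, [0, 0, 0], [0, 0, 0]],
    [0, [0, 0, 0], [0, 0, 0]],
    [0, [0, 0, 0], [0, 0, 0]],
    [0, [0, 0, 0], [0, 0, 0]],
  ],
)

```text
t: 19.82
tool_pos: [0.5066, 0.3562, 0.0296]
tool_rot: [-3.139, -0.075, -0.006]
contact_force: [-0.4, -1.5, 6.9]
opening: 0.0204
grip_force: 62.4
```

Request:
play_rows(
  series=[
    [0, [0, 0, -0.7], [0, 0, 0]],
    [0, [0, 0, -0.8], [0, 0, 0]],
    [0, [0, 0, -0.9], [0, 0, 0]],
    [0, [0.03, 0.94, 0], [0, 0, 0]],
    [0, [0.03, 0.94, 0], [0, 0, 0]],
    [0, [0.03, 0.94, 0], [0, 0, 0]],
    [0, [0.03, 0.94, 0], [0, 0, 0]],
    [0, [0.03, 0.94, 0], [0, 0, 0]],
  ],
)

```text
t: 20.82
tool_pos: [0.5234, 0.1197, 0.1472]
tool_rot: [-3.141, -0.075, -0.001]
contact_force: [1.0, 0.3, -0.7]
opening: 0.0206
grip_force: 61.5
```

Request:
play_rows(
  series=[
    [0, [0.03, 0.94, 0], [0, 0, 0]],
    [0, [0.03, 0.94, 0], [0, 0, 0]],
    [0, [0.03, 0.94, 0], [0, 0, 0]],
    [0, [0.03, 0.94, 0], [0, 0, 0]],
    [0, [0, 0, 0], [0, 0, -0.9]],
    [0, [0, 0, 0], [0, 0, -0.9]],
    [0, [0, 0, 0], [0, 0, -0.9]],
    [0, [0, 0, 0], [0, 0, -0.9]],
  ],
)

```text
t: 21.82
tool_pos: [0.5383, -0.0664, 0.1471]
tool_rot: [3.022, 0.859, 0.001]
contact_force: [-0.4, -0.3, -1.3]
opening: 0.0206
grip_force: 61.5
```

Request:
play_rows(
  series=[
    [0, [0, 0, 0], [0, 0, -0.95]],
    [0, [0, 0, 0], [0, 0, -0.95]],
    [0, [0, 0, 0], [0, 0, -0.95]],
    [0, [0, 0, 0], [0, 0, -0.95]],
    [0, [0, 0, 0], [0, 0, -0.95]],
    [0, [0, 0, 0], [0, 0, -0.95]],
    [0, [0, 0, 0], [0, 0, -0.95]],
    [0, [0, 0, 0], [0, 0, -0.95]],
  ],
)

```text
t: 22.82
tool_pos: [0.5383, -0.0664, 0.1471]
tool_rot: [2.171, 2.271, 0.0]
contact_force: [1.0, 0.4, -0.0]
opening: 0.0202
grip_force: 61.5
```

Run:
```python
from h import *
d=shot('top')
print('tub',ray(d,362,168,.122))
go([.539,-.0695,.0389],2.3)
cv2.imwrite('pics/s1.png',cv2.resize(shot('side')['color'][150:390,220:540],None,fx=2.4,fy=2.4,interpolation=2))
```

```text
tub [ 0.70953226 -0.12944193  0.122     ]
{'pos': array([ 0.5383, -0.0664,  0.1471]), 'y': np.float64(2.7), 'tilt': array([ 0., -0., -1.]), 'open': 0.0204, 'F': array([ 0.4, -0. , -1. ]), 't': 22.9, 'turn': np.float64(0.05), 'shift(after turn)': array([-0.06,  0.01,  2.16])}
```

View pics/s1.png

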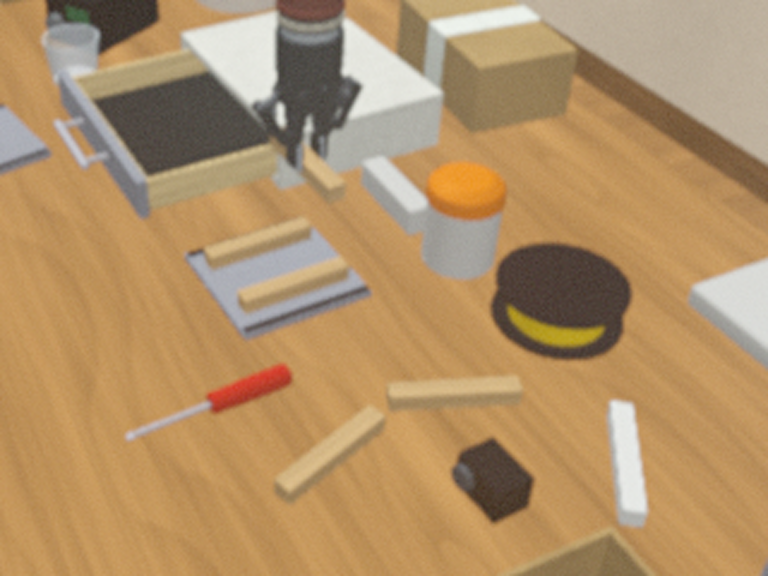

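The drawer is now empty. The bar is held level and square above the tower, and layer 1 sits parallel to the strips.

Request:
play_rows(
  series=[
    [0, [-0.06, 0.01, 0.8], [0, 0, 0.05]],
    [0, [0, 0, 0.8], [0, 0, 0]],
    [0, [0, 0, 0.4], [0, 0, 0]],
    [0, [0, 0, 0.16], [0, 0, 0]],
    [0, [0, 0, 0], [0, 0, 0]],
    [0.5, [0, 0, 0], [0, 0, 0]],
    [0.5, [0, 0, 0], [0, 0, 0]],
    [0.5, [0, 0, 0], [0, 0, 0]],
  ],
)

```text
t: 23.92
tool_pos: [0.5392, -0.0695, 0.0391]
tool_rot: [2.184, 2.258, 0.0]
contact_force: [-0.6, 0.3, 0.7]
opening: 0.0425
grip_force: 0.0
```

Request:
play_rows(
  series=[
    [0.5, [0, 0, -0.8], [0, 0, 0]],
    [0.5, [0, 0, -0.9], [0, 0, 0]],
    [0.5, [-0.93, -0.43, 0], [0, 0, 0]],
    [0.5, [-0.93, -0.43, 0], [0, 0, 0]],
    [0.5, [-0.93, -0.43, 0], [0, 0, 0]],
    [0.5, [-0.93, -0.43, 0], [0, 0, 0]],
    [0.5, [-0.93, -0.43, 0], [0, 0, 0]],
    [0.5, [-0.93, -0.43, 0], [0, 0, 0]],
  ],
)

```text
t: 24.92
tool_pos: [0.4186, -0.3541, 0.124]
tool_rot: [2.184, 2.258, 0.0]
contact_force: [0.2, 0.3, -0.4]
opening: 0.0425
grip_force: 0.0
```

Request:
play_rows(
  series=[
    [0.5, [0, 0, 0], [0, 0, 0.91]],
    [0.5, [0, 0, 0], [0, 0, 0.91]],
    [0.5, [0, 0, 0], [0, 0, 0.91]],
    [0.5, [0, 0, 0], [0, 0, 0.91]],
    [0.5, [0, 0, 0], [0, 0, 0.91]],
    [0.5, [0, 0, 0], [0, 0, 0.91]],
    [0.5, [0, 0, 0], [0, 0, 0.91]],
    [0.5, [0, 0, 0], [0, 0, 0.91]],
  ],
)

```text
t: 25.92
tool_pos: [0.4194, -0.3526, 0.1238]
tool_rot: [3.009, 0.904, 0.0]
contact_force: [-0.4, -0.5, 0.4]
opening: 0.0427
grip_force: 0.0
```

Request:
play_rows(
  series=[
    [0.5, [0, 0, 0], [0, 0, 0.91]],
    [0.5, [0, 0, 0], [0, 0, 0.91]],
    [0.5, [0, 0, 0], [0, 0, 0]],
    [0.5, [0, 0, 0], [0, 0, 0]],
  ],
)

```text
t: 26.42
tool_pos: [0.4194, -0.3526, 0.1238]
tool_rot: [3.098, 0.524, 0.0]
contact_force: [-0.5, -0.3, 0.6]
opening: 0.0424
grip_force: 0.0
```

Run:
```python
from h import *
d=shot('top')
print(bars(d,.054,(318,215,385,285),60)); print(bars(d,.016))
go([.42,-.3547,.006],-70.7)
cv2.imwrite('pics/t1.png',cv2.resize(d['color'][180:320,310:500],None,fx=3,fy=3,interpolation=2))
```

```text
[(0.4895, -0.0689, 0.139, 0.136, -87.8, (323, 225, 48, 50))]
[(0.5764, -0.3374, 0.143, 0.024, -20.5, (425, 193, 17, 45))]
{'pos': array([ 0.4194, -0.3526,  0.1238]), 'y': np.float64(-70.8), 'tilt': array([ 0.,  0., -1.]), 'open': 0.0424, 'F': array([-0.7,  0.7,  0. ]), 't': 26.5, 'turn': np.float64(-0.01), 'shift(after turn)': array([-0.  ,  0.04,  2.36])}
```

View pics/t1.png

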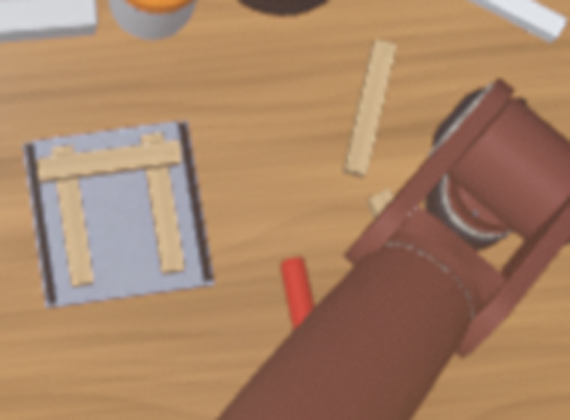

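The crop shows layer 2's first bar lying across both lower bars. Desk bar D's end is still at about (438,248), where it was measured, so I grasp it next.

Request:
play_rows(
  series=[
    [0.5, [0, 0.04, 0.8], [0, 0, 0]],
    [0.5, [0, 0, 0.8], [0, 0, 0]],
    [0.5, [0, 0, 0.5], [0, 0, 0]],
    [0.5, [0, 0, 0.22], [0, 0, 0]],
    [0, [0, 0, 0], [0, 0, 0]],
    [0, [0, 0, 0], [0, 0, 0]],
    [0, [0, 0, 0], [0, 0, 0]],
    [0, [0, 0, 0], [0, 0, 0]],
  ],
)

```text
t: 27.48
tool_pos: [0.4204, -0.3549, 0.0086]
tool_rot: [3.097, 0.522, 0.001]
contact_force: [-0.3, 0.3, 0.3]
opening: 0.0204
grip_force: 62.0
```

Request:
play_rows(
  series=[
    [0, [0, 0, -0.9], [0, 0, 0]],
    [0, [0, 0, -0.9], [0, 0, 0]],
    [0, [0, 0, -0.8], [0, 0, 0]],
    [0, [0.4, -0.85, 0], [0, 0, 0]],
    [0, [0.4, -0.85, 0], [0, 0, 0]],
    [0, [0.4, -0.85, 0], [0, 0, 0]],
    [0, [0.4, -0.85, 0], [0, 0, 0]],
    [0, [0.4, -0.85, 0], [0, 0, 0]],
  ],
)

```text
t: 28.48
tool_pos: [0.445, -0.1195, 0.1382]
tool_rot: [3.098, 0.521, 0.002]
contact_force: [1.3, -0.1, -0.2]
opening: 0.0204
grip_force: 62.2
```

Request:
play_rows(
  series=[
    [0, [0.4, -0.85, 0], [0, 0, 0]],
    [0, [0, 0, 0], [0, 0, -0.91]],
    [0, [0, 0, 0], [0, 0, -0.91]],
    [0, [0, 0, 0], [0, 0, -0.91]],
    [0, [0, 0, 0], [0, 0, -0.91]],
    [0, [0, 0, 0], [0, 0, -0.91]],
    [0, [0, 0, 0], [0, 0, -0.91]],
    [0, [0, 0, 0], [0, 0, -0.91]],
  ],
)

```text
t: 29.48
tool_pos: [0.4499, -0.0742, 0.1381]
tool_rot: [2.568, 1.809, 0.0]
contact_force: [0.7, -0.1, -0.6]
opening: 0.0206
grip_force: 62.2
```

Request:
play_rows(
  series=[
    [0, [0, 0, 0], [0, 0, -0.91]],
    [0, [0, 0, 0], [0, 0, -0.91]],
    [0, [0, 0, 0], [0, 0, -0.91]],
    [0, [0, 0, 0.5], [0, 0, 0]],
    [0, [0, 0, 0], [0, 0, 0]],
    [0, [0, 0, 0], [0, 0, 0]],
  ],
)

```text
t: 30.22
tool_pos: [0.4502, -0.0743, 0.1135]
tool_rot: [2.184, 2.258, 0.0]
contact_force: [-0.2, -0.4, 0.3]
opening: 0.0204
grip_force: 62.2
```

Run:
```python
from h import *
d=shot('top')
print(bars(d,.016))
go([.449,-.073,.0395],2.3)
cv2.imwrite('pics/s2.png',cv2.resize(shot('side')['color'][170:370,240:500],None,fx=3,fy=3,interpolation=2))
```

```text
[(0.5761, -0.3372, 0.143, 0.024, -20.3, (425, 194, 17, 44))]
{'pos': array([ 0.4504, -0.0744,  0.1138]), 'y': np.float64(1.9), 'tilt': array([ 0.001, -0.   , -1.   ]), 'open': 0.0205, 'F': array([ 0.3,  1.5, -0.8]), 't': 30.3, 'turn': np.float64(-0.05), 'shift(after turn)': array([ 0.03, -0.03,  1.49])}
```

View pics/s2.png

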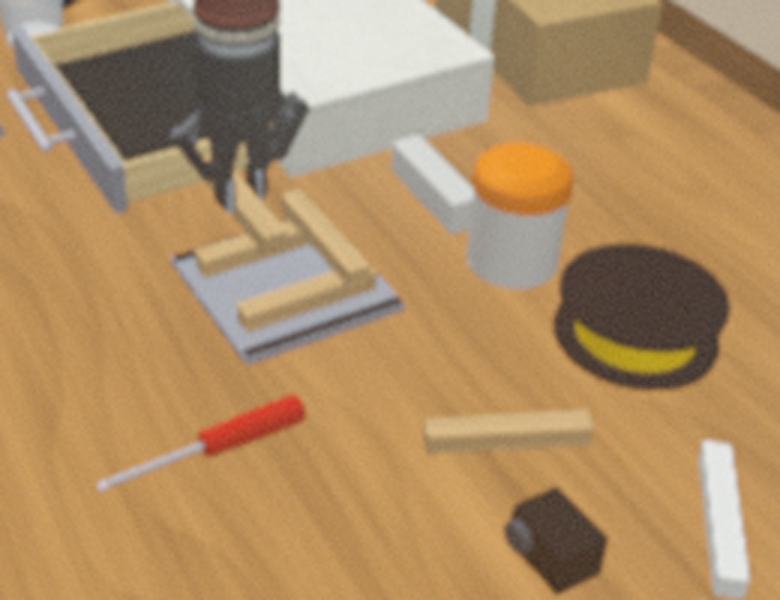

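The bar is level and crosswise over the near position, and bar E is unmoved. Now I place it.

Request:
play_rows(
  series=[
    [0, [0.03, -0.03, 0.7], [0, 0, -0.05]],
    [0, [0, 0, 0.5], [0, 0, 0]],
    [0, [0, 0, 0.26], [0, 0, 0]],
    [0, [0, 0, 0], [0, 0, 0]],
    [0.5, [0, 0, 0], [0, 0, 0]],
    [0.5, [0, 0, 0], [0, 0, 0]],
    [0.5, [0, 0, 0], [0, 0, 0]],
    [0.5, [0, 0, -0.8], [0, 0, 0]],
  ],
)

```text
t: 31.32
tool_pos: [0.4455, -0.0719, 0.077]
tool_rot: [-2.171, -2.261, 0.005]
contact_force: [0.9, 0.4, 0.6]
opening: 0.0427
grip_force: 0.0
```

Request:
play_rows(
  series=[
    [0.5, [0, 0, -0.9], [0, 0, 0]],
    [0.5, [-0.9, 0.39, 0], [0, 0, 0]],
    [0.5, [-0.9, 0.39, 0], [0, 0, 0]],
    [0.5, [-0.9, 0.39, 0], [0, 0, 0]],
    [0.5, [-0.9, 0.39, 0], [0, 0, 0]],
    [0.5, [-0.9, 0.39, 0], [0, 0, 0]],
    [0.5, [-0.9, 0.39, 0], [0, 0, 0]],
    [0.5, [0, 0, 0], [0, 0, -0.93]],
  ],
)

```text
t: 32.33
tool_pos: [0.5769, -0.3409, 0.1244]
tool_rot: [2.023, 2.403, -0.001]
contact_force: [-0.2, 0.1, -0.5]
opening: 0.0426
grip_force: 0.0
```

Request:
play_rows(
  series=[
    [0.5, [0, 0, 0], [0, 0, -0.93]],
    [0.5, [0, 0, 0], [0, 0, -0.93]],
    [0.5, [0, 0, 0], [0, 0, -0.93]],
    [0.5, [0, 0, 0], [0, 0, -0.93]],
    [0.5, [0, 0, 0], [0, 0, -0.93]],
    [0.5, [0, 0, 0], [0, 0, -0.93]],
    [0.5, [0, 0, 0], [0, 0, -0.93]],
    [0.5, [0, 0, 0], [0, 0, -0.93]],
  ],
)

```text
t: 33.33
tool_pos: [0.5762, -0.3378, 0.1247]
tool_rot: [-0.558, -3.091, -0.0]
contact_force: [0.2, 0.6, -0.0]
opening: 0.0426
grip_force: 0.0
```

Run:
```python
from h import *
d=shot('top')
go([.5763,-.3373,.008],69.5)
a,b=d['color'],shot('side')['color']
cv2.imwrite('pics/t2.png',np.hstack([cv2.resize(a[170:310,310:490],None,fx=2.2,fy=2.2,interpolation=2),cv2.resize(b[220:360,280:460],None,fx=2.2,fy=2.2,interpolation=2)]))
```

```text
{'pos': array([ 0.5761, -0.3378,  0.1247]), 'y': np.float64(69.7), 'tilt': array([-0.,  0., -1.]), 'open': 0.0426, 'F': array([ 0.8,  0.3, -0.4]), 't': 33.4, 'turn': np.float64(0.02), 'shift(after turn)': array([0.  , 0.01, 2.33])}
```

View pics/t2.png

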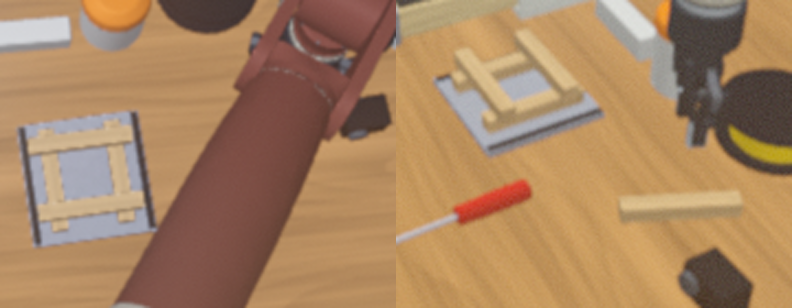

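The 2+2 crosswise tower is correct, and bar E is at side pixel (409,313), unmoved. Now I grasp it and bring it over the third layer.

Request:
play_rows(
  series=[
    [0.5, [0, 0, 0.8], [0, 0, 0]],
    [0.5, [0, 0, 0.8], [0, 0, 0]],
    [0.5, [0, 0, 0.5], [0, 0, 0]],
    [0.5, [0, 0, 0.23], [0, 0, 0]],
    [0, [0, 0, 0], [0, 0, 0]],
    [0, [0, 0, 0], [0, 0, 0]],
    [0, [0, 0, 0], [0, 0, 0]],
    [0, [0, 0, 0], [0, 0, 0]],
  ],
)

```text
t: 34.42
tool_pos: [0.5767, -0.3382, 0.0093]
tool_rot: [0.565, 3.089, -0.001]
contact_force: [0.4, -0.7, -0.2]
opening: 0.0199
grip_force: 62.1
```

Request:
play_rows(
  series=[
    [0, [0, 0, -0.9], [0, 0, 0]],
    [0, [0, 0, -0.9], [0, 0, 0]],
    [0, [0, 0, -0.9], [0, 0, 0]],
    [0, [0.61, 0.72, 0], [0, 0, 0]],
    [0, [0.61, 0.72, 0], [0, 0, 0]],
    [0, [0.61, 0.72, 0], [0, 0, 0]],
    [0, [0.61, 0.72, 0], [0, 0, 0]],
    [0, [0.61, 0.72, 0], [0, 0, 0]],
  ],
)

```text
t: 35.42
tool_pos: [0.4967, -0.1142, 0.1437]
tool_rot: [0.565, 3.089, -0.0]
contact_force: [0.3, 1.2, -0.5]
opening: 0.0202
grip_force: 62.2
```

Request:
play_rows(
  series=[
    [0, [0, 0, 0], [0, 0, -0.95]],
    [0, [0, 0, 0], [0, 0, -0.95]],
    [0, [0, 0, 0], [0, 0, -0.95]],
    [0, [0, 0, 0], [0, 0, 0]],
    [0, [0, 0, 0], [0, 0, 0]],
  ],
)

```text
t: 36.05
tool_pos: [0.4973, -0.1156, 0.1435]
tool_rot: [-0.054, 3.141, -0.0]
contact_force: [-1.1, -1.5, -0.5]
opening: 0.0207
grip_force: 62.2
```

Run:
```python
from h import *
go([.4958,-.116,.063],92.3)
d=shot('top');print(bars(d,.016))
cv2.imwrite('pics/s3.png',cv2.resize(shot('side')['color'][170:370,240:500],None,fx=2.5,fy=2.5,interpolation=2))
```

```text
{'pos': array([ 0.4973, -0.1156,  0.1435]), 'y': np.float64(92.0), 'tilt': array([ 0., -0., -1.]), 'open': 0.0207, 'F': array([-1.1, -1.5, -0.5]), 't': 36.0, 'turn': np.float64(-0.04), 'shift(after turn)': array([ 0.03, -0.01,  1.61])}
[]
```

View pics/s3.png

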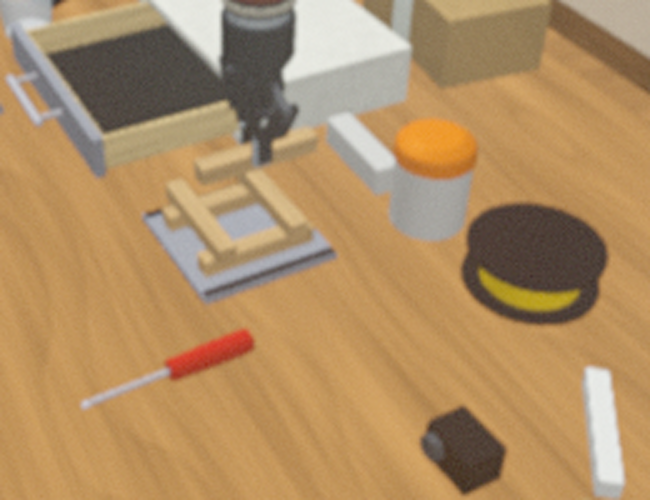

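The last bar hangs level and parallel to the strips above the right side. I place it there, then go to the handle.

Request:
play_rows(
  series=[
    [0, [0.03, -0.01, 0.7], [0, 0, -0.04]],
    [0, [0, 0, 0.6], [0, 0, 0]],
    [0, [0, 0, 0.29], [0, 0, 0]],
    [0, [0, 0, 0], [0, 0, 0]],
    [0.5, [0, 0, 0], [0, 0, 0]],
    [0.5, [0, 0, 0], [0, 0, 0]],
    [0.5, [0, 0, 0], [0, 0, 0]],
    [0.5, [0, 0, -0.8], [0, 0, 0]],
  ],
)

```text
t: 37.15
tool_pos: [0.493, -0.115, 0.1007]
tool_rot: [0.065, -3.134, -0.005]
contact_force: [-0.1, 0.1, -0.1]
opening: 0.0424
grip_force: 0.0
```

Request:
play_rows(
  series=[
    [0.5, [0, 0, -1], [0, 0, 0]],
    [0.5, [0, 0, -0.9], [0, 0, 0]],
    [0.25, [0.35, 0.95, 0], [0, 0, 0]],
    [0.25, [0.35, 0.95, 0], [0, 0, 0]],
    [0.25, [0.35, 0.95, 0], [0, 0, 0]],
    [0.25, [0.35, 0.95, 0], [0, 0, 0]],
    [0.25, [0.35, 0.95, 0], [0, 0, 0]],
    [0.25, [0.35, 0.95, 0], [0, 0, 0]],
  ],
)

```text
t: 38.15
tool_pos: [0.3782, 0.1656, 0.1991]
tool_rot: [-0.065, 3.14, 0.001]
contact_force: [1.1, -0.5, -0.4]
opening: 0.0216
grip_force: 0.0
```

Request:
play_rows(
  series=[
    [0.25, [0.35, 0.95, 0], [0, 0, 0]],
    [0.25, [0.35, 0.95, 0], [0, 0, 0]],
    [0.25, [0, 0, 0], [0, 0, 0.95]],
    [0.25, [0, 0, 0], [0, 0, 0.95]],
    [0.25, [0, 0, 0], [0, 0, 0.95]],
    [0.25, [0, 0, 0], [0, 0, 0.95]],
    [0.25, [0, 0, 0], [0, 0, 0.95]],
    [0.25, [0, 0, 0], [0, 0, 0.95]],
  ],
)

```text
t: 39.15
tool_pos: [0.3399, 0.2577, 0.1989]
tool_rot: [1.163, 2.918, 0.0]
contact_force: [-0.3, -0.0, -0.3]
opening: 0.0217
grip_force: 0.0
```

Request:
play_rows(
  series=[
    [0.25, [0, 0, 0], [0, 0, 0.95]],
    [0.25, [0, 0, 0], [0, 0, 0.95]],
    [0.25, [0, 0, 0], [0, 0, 0.95]],
    [0.25, [0, 0, 0], [0, 0, 0.95]],
    [0.25, [0, 0, 0], [0, 0, 0.95]],
    [0.25, [0, 0, 0], [0, 0, 0.95]],
    [0.25, [0, 0, 0], [0, 0, 0]],
    [0.25, [0, 0, 0], [0, 0, 0]],
  ],
)

```text
t: 40.15
tool_pos: [0.34, 0.2577, 0.1989]
tool_rot: [2.196, 2.247, 0.0]
contact_force: [0.5, -0.6, -0.5]
opening: 0.0212
grip_force: 0.0
```

Run:
```python
from h import *
go([.341,.258,.03],.9)
a,b=shot('top')['color'],shot('side')['color']
cv2.imwrite('pics/t3.png',np.hstack([cv2.resize(a[200:340,200:390],None,fx=2.1,fy=2.1,interpolation=2),cv2.resize(b[150:290,230:420],None,fx=2.1,fy=2.1,interpolation=2)]))
```

```text
{'pos': array([0.34  , 0.2577, 0.1989]), 'y': np.float64(1.3), 'tilt': array([ 0.,  0., -1.]), 'open': 0.0212, 'F': array([ 0.5, -0.6, -0.5]), 't': 40.1, 'turn': np.float64(0.05), 'shift(after turn)': array([0.01, 0.02, 3.38])}
```

View pics/t3.png

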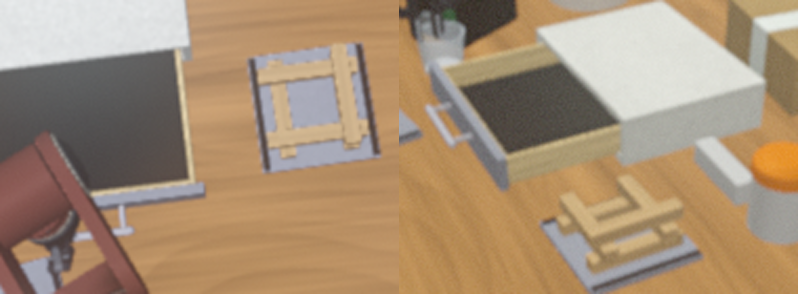

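The tower is complete at 2+2+1, and the drawer is empty. Now I close the drawer by its handle.

Request:
play_rows(
  series=[
    [0.25, [0.01, 0.02, 0.9], [0, 0, 0.05]],
    [0.25, [0, 0, 0.9], [0, 0, 0]],
    [0.25, [0, 0, 0.9], [0, 0, 0]],
    [0.25, [0, 0, 0.68], [0, 0, 0]],
    [0.25, [0, 0, 0], [0, 0, 0]],
    [0, [0, 0, 0], [0, 0, 0]],
    [0, [0, 0, 0], [0, 0, 0]],
    [0, [0, 0, 0], [0, 0, 0]],
  ],
)

```text
t: 41.25
tool_pos: [0.3411, 0.2584, 0.03]
tool_rot: [2.205, 2.237, 0.001]
contact_force: [1.3, 0.6, 0.3]
opening: 0.0087
grip_force: 58.5
```

Request:
play_rows(
  series=[
    [0, [0, 0.3, 0], [0, 0, 0]],
    [0, [0, 0.5, 0], [0, 0, 0]],
    [0, [0, 0.5, 0], [0, 0, 0]],
    [0, [0, 0.5, 0], [0, 0, 0]],
    [0, [0, 0.5, 0], [0, 0, 0]],
    [0, [0, 0.5, 0], [0, 0, 0]],
    [0, [0, 0.5, 0], [0, 0, 0]],
    [0, [0, 0.2, 0], [0, 0, 0]],
  ],
)

```text
t: 42.25
tool_pos: [0.5175, 0.2626, 0.03]
tool_rot: [-2.205, -2.234, -0.005]
contact_force: [-2.0, 7.4, 2.3]
opening: 0.0086
grip_force: 60.8
```

Request:
play_rows(
  series=[
    [0, [0, 0.06, 0], [0, 0, 0]],
    [0, [0, 0.06, 0], [0, 0, 0]],
    [0, [0, 0, 0], [0, 0, 0]],
    [0, [0, 0, 0], [0, 0, 0]],
  ],
)

```text
t: 42.75
tool_pos: [0.5228, 0.2627, 0.0301]
tool_rot: [-2.205, -2.235, -0.006]
contact_force: [0.8, 7.0, -0.4]
opening: 0.009
grip_force: 60.6
```

Request:
play_rows(
  series=[
    [0, [0, 0.05, 0], [0, 0, 0]],
    [0, [0, 0, 0], [0, 0, 0]],
    [0, [0, 0, 0], [0, 0, 0]],
  ],
)

```text
t: 43.12
tool_pos: [0.5251, 0.2627, 0.0301]
tool_rot: [-2.205, -2.235, -0.006]
contact_force: [0.5, 7.3, -0.3]
opening: 0.0086
grip_force: 60.6
```

Request:
play_rows(
  series=[
    [0, [0, 0.05, 0], [0, 0, 0]],
    [0, [0, 0, 0], [0, 0, 0]],
    [0, [0, 0, 0], [0, 0, 0]],
  ],
)

```text
t: 43.5
tool_pos: [0.5276, 0.2628, 0.0301]
tool_rot: [-2.205, -2.235, -0.006]
contact_force: [-0.5, 7.3, 0.8]
opening: 0.0091
grip_force: 60.6
```

Request:
play_rows(
  series=[
    [0, [0, 0.04, 0], [0, 0, 0]],
    [0, [0, 0, 0], [0, 0, 0]],
    [0, [0, 0, 0], [0, 0, 0]],
  ],
)

```text
t: 43.88
tool_pos: [0.5294, 0.2629, 0.0301]
tool_rot: [-2.204, -2.235, -0.005]
contact_force: [-0.3, 7.2, 1.2]
opening: 0.0086
grip_force: 60.7
```

Request:
play_rows(
  series=[
    [0, [0, 0.04, 0], [0, 0, 0]],
    [0, [0, 0, 0], [0, 0, 0]],
    [0, [0, 0, 0], [0, 0, 0]],
  ],
)

```text
t: 44.25
tool_pos: [0.5294, 0.2628, 0.03]
tool_rot: [-2.202, -2.233, 0.001]
contact_force: [-6.9, 6.6, 6.6]
opening: 0.0091
grip_force: 61.3
```

Request:
play_rows(
  series=[
    [0, [0, 0.04, 0], [0, 0, 0]],
    [0, [0, 0, 0], [0, 0, 0]],
    [0, [0, 0, 0], [0, 0, 0]],
  ],
)

```text
t: 44.62
tool_pos: [0.5294, 0.2628, 0.03]
tool_rot: [-2.2, -2.231, 0.008]
contact_force: [-15.0, 5.1, 12.5]
opening: 0.0086
grip_force: 61.9
```

The drawer is at its stop: x holds at 0.5294 while the force rises. I release, back off and check.

Request:
play_rows(
  series=[
    [0.25, [0, 0, 0], [0, 0, 0]],
    [0.25, [0, -0.06, 0], [0, 0, 0]],
    [0.25, [0, 0, 0], [0, 0, 0]],
    [0.25, [0, 0, -0.6], [0, 0, 0]],
    [0.25, [0, 0, -0.9], [0, 0, 0]],
    [0.25, [0, 0, -0.9], [0, 0, 0]],
    [0.25, [0, -0.8, -0.5], [0, 0, 0]],
    [0.25, [0, -0.8, 0], [0, 0, 0]],
  ],
)

```text
t: 45.62
tool_pos: [0.4515, 0.26, 0.1781]
tool_rot: [2.205, 2.234, 0.009]
contact_force: [-1.1, 0.4, -0.5]
opening: 0.0215
grip_force: 0.0
```

Request:
play_rows(
  series=[
    [0.25, [0.8, -0.8, 0], [0, 0, 0]],
    [0.25, [0.8, 0, 0], [0, 0, 0]],
    [0.25, [0.8, 0, 0], [0, 0, 0]],
    [0.25, [0, 0, 0], [0, 0, 0]],
    [0.25, [0, 0, 0], [0, 0, 0]],
    [0.25, [0, 0, 0], [0, 0, 0]],
  ],
)

```text
t: 46.38
tool_pos: [0.4086, 0.3783, 0.1746]
tool_rot: [2.207, 2.235, -0.001]
contact_force: [0.1, 0.3, 0.5]
opening: 0.0212
grip_force: 0.0
```

Run:
```python
from h import *
go()
a,b=shot('top')['color'],shot('side')['color']
cv2.imwrite('pics/t4.png',np.hstack([cv2.resize(a[130:350,110:390],None,fx=1.42,fy=1.42,interpolation=2),cv2.resize(b[130:350,220:500],None,fx=1.42,fy=1.42,interpolation=2)]))
```

```text
{'pos': array([0.4086, 0.3783, 0.1746]), 'y': np.float64(0.7), 'tilt': array([-0., -0., -1.]), 'open': 0.0212, 'F': array([0.1, 0.3, 0.5]), 't': 46.4}
```

View pics/t4.png

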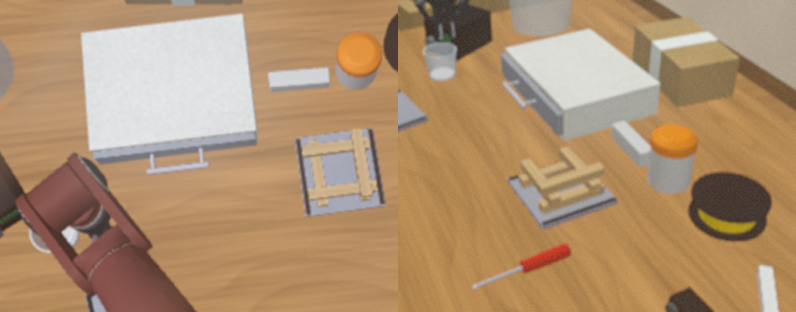

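The drawer is flush shut, the tower stands at 2+2+1, and the arm is clear. I hand in the job.

```bash
python3 -c "
from station import ctrl
print(ctrl.finish_job())"
```

```text
the job is handed in; nothing more can be done
None
```

The job is handed in (no verdict was shown): all five bars found, three from the drawer and two from the desk, are stacked crosswise 2+2+1 on the rightmost grey board, the drawer is shut to its stop, and the other things on the desk were left alone.

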